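# Fit the slotted plug in the manifold and bring the screwdriver to it

## Robot

A 6-joint arm with a two-finger parallel gripper is mounted at the origin on a cart in front of the work surface, level with it; the furniture and walls round the work are solid. World frame = base frame: x ahead of the robot, y to its left, z up, the work surface at z = 0. Lengths are in m, angles in degrees, forces in N, time in s.
With the tool pointing down it reaches from about 0.4 to 0.825 m from the base axis. Payload 7 kg.
Tool frame: the origin (TCP) lies on the centre line of the jaws, within the pads' length; the fingertips stand 22 mm ahead of it and the grasp point (between the pads) lies 3 mm ahead of it; z points along the fingers, y is the line along which they close (so a half turn about z gives the same grasp; the last joint's range is limited). The gripper opens to 88 mm and grips with 3 to 60 N. Pads are 19 mm wide; open, the fingers measure 130 mm over their backs; the gripper's body (78 mm by 193 mm) begins 47 mm behind the grasp point.
Start: joints at [87.382, 20.546, 0.682, 0, -70.136, -16.507], TCP at [0.221, 0.638, 0.249] pointing down, gripper open.
Joint ranges: [-176.03, 176.03], [-82.01, 121.73], [-58.28, 71.71], [-173.87, 95.51], [-174.79, -0.11], [-173.66, 173.66]. Speed limits (degrees/s): [136.94, 136.94, 172.46, 180, 180, 180].

## Interface

Orientations are given as [roll, pitch, yaw] about the fixed x, y, z axes, in that order (R = Rz(yaw) Ry(pitch) Rx(roll)).
In Python, from plant import get_state, cams, r gives the robot as it stands.
- The arm moves only by the tool apply_moves, never from a script. Its argument "targets" is a list of rows, each an object with "dp": the shift along the world's x, y, z in m, a list of three; "yaw": the turn about the world's z in degrees. In form: [{"dp": [x, y, z], "yaw": yaw}, ...]. A call has 1 to 20 rows; each row is the pose to reach, as a shift and turn from the pose commanded when the call began; what a row does not reach only later rows make up. A row lasts 1/12 s, in which the tool goes at most 41.7 mm and 7.16 degrees, less where a joint would pass 70% of its speed; a pose out of reach is approached as far as the arm can. A call with a gripper value outside its range is refused whole. "grip" is the gripper command: -1 is fully open, 1 is shut, values between are in proportion, set as the call begins (left out, the last holds). The fingers move at their own pace and stop on an object; "squeeze" is the grip in N (left out, the last holds). Time passes only in rows, so rows that repeat a pose let the fingers close. It gives the time, the measured TCP pose, the force, the opening and the grip force at its end, in the units of the state.
- get_state(): the state, without advancing time (a new reading comes with each control period).
- cams.capture(name): name is "side" or "top"; returns a dict with "image" (400x640x3 uint8, red, green, blue), "range_z" (400x640 float32, m along the optical axis (not along the pixel's ray), 0 where there is no reading), "fx", "fy", "cx", "cy" (pixels), "R" (3x3) and "t" (3): a world point X has camera coordinates R X + t. Camera axes: x right, y down, z forward; pixel columns grow to the right and rows downward; lengths in m; the calibration is good to about 2 mm. A picture is of the moment at which its call begins.
- r.close_job(): hands the job in; it is judged then, once.
The state is a dict: "time_s": time; "joints": joint angles; "qd": joint speeds; "joint_torque": joint torques, N m; "tcp_pos": TCP position; "eef_rot": TCP orientation; "contact_force": force on the tool from outside, world axes, zero at the start; "moment": the same for the moment, N m; "gripper_width": finger opening in m; "gripper_force": force on a finger pad.
Only numpy, scipy, OpenCV 4.12 (cv2) and the standard library are available. Lean on these libraries where they do the work, as an engineer would, in place of code of your own. Each camera call takes 0.05 s, during which the arm holds its last target. There are 200 camera calls.

## Task

Get the quarter-turn plug ready to be locked: first set the loose brass plug into the open port of the manifold, slotted flange up and fully home, and let go of it. Then draw the yellow screwdriver out of its sloping stand, turn it upright with the blade straight down, and finish still holding it there at rest, the tip centred two to five centimetres above that plug's slot and touching nothing. Leave the tape roll, the spanner and the battery cell where they are.

Things in the scene. Friction and masses are not known exactly. Their poses are not given: they have to be found in the camera images.
- plug: loose plug standing flange up on the bench: a steel spigot 24 mm in diameter and 18 mm long (chamfered foot) below a brass flange 38 mm in diameter and 10 mm thick, with a dark screwdriver slot across its top; 28 mm high in all. Origin: centre of the spigot's foot; z points up through the flange
- slot (a point): centre of the slot on top of the loose plug's flange, 28 mm above its origin
- manifold: aluminium manifold block, fixed to the bench, 80 (x) x 150 (y) x 45 (z) mm, origin at the centre of its underside. In its top are two ports 72 mm apart along its y: the one at +y is open, the one at -y already carries a like brass plug that is fixed. Short pipe fittings stand 20 mm out of its -x face, 22 mm up
- port (a point): centre of the mouth of the open port, in the block's top face 45 mm above the bench: a vertical bore 26.5 mm wide and 26 mm deep. A plug fully home has its flange flat on the face, its slot 10 mm above this point
- driver: loose screwdriver, 203 mm long, yellow plastic handle, about 70 g. Origin: the tip of the blade; z points from the tip along the shank to the handle's end. Shank 6 mm in diameter from 0 to 95 mm, handle neck 28 mm in diameter from 95 to 118 mm, handle 31 mm in diameter from 118 to 203 mm
- handle_end (a point): centre of the end of the screwdriver's handle, 203 mm from the tip
- stand: sloping stand, fixed: base 130 x 70 x 8 mm, origin under its centre. A red cup (33 mm inside, 28 mm deep) on two cheeks leans 0.70 rad from vertical to the stand's -x, towards the robot; below its ledge a tube 9 mm inside, 66 mm long guides the shank. The driver's neck rests on the ledge, drooping to 0.75 rad; 80 mm of handle stand out. To free it draw it 125 mm or more along its own axis
- cup_mouth (a point): centre of the cup's mouth, on its axis, 111 mm above the bench
- tape_roll: bystander: roll of dark tape lying flat, 54 mm wide, 19 mm high, behind the work; origin under its centre
- spanner: bystander: steel combination spanner 160 mm long, flat on the bench at the right; origin under its centre, long axis y
- cell: bystander: red and white battery cell 50 mm long, 15 mm thick, lying near the front edge at the left; origin under its centre, long axis y

How it is judged:
By the outcome, as a careful person would: the job done as asked, in the order asked, and still so for the second after the job is handed in, while the arm keeps its last pose, push and grip.
It also fails if it takes over 64 s, if anything falls off the work surface, if the arm or the gripper's body presses on something with over 40 N, if the wrist force passes 120 N, or if a joint passes its speed limit or range.

## Working session

There is one attempt and no reset: what is moved stays moved. The work goes in short steps, Python scripts to look and compute and a tool call to move; the robot and the scene stay as the last step left them, time stands still between calls to the robot, and variables do not carry over. Pictures are saved under pics/ and viewed, at most 10 in all, crops included, and the job is handed in when it is done.

Besides the shell and the picture viewer there is one more tool, called after "Call:" by a JSON object that holds its "fn" and its "kwargs". apply_moves: Moves the arm, as the interface text tells. Its arguments: {"type":"object","properties":{"targets":{"type":"array","items":{"type":"object","properties":{"dp":{"type":"array","items":{"type":"number"}},"yaw":{"type":"number"}}}},"grip":{"type":"number"},"squeeze":{"type":"number"}},"required":["targets"]}

```bash
mkdir -p pics; ls; cat > h.py <<'E'
import numpy as np, cv2
from plant import get_state, cams, r
def cap(n,tag):
    c=cams.capture(n); cv2.imwrite(f'pics/{tag}.png',c['image'][:,:,::-1]); np.savez(f'pics/{tag}.npz',**c); return c
def world(c,u,v,z=None):
    "pixel->world by depth"
    d=c['range_z'][int(round(v)),int(round(u))] if z is None else z
    p=np.array([(u-c['cx'])/c['fx']*d,(v-c['cy'])/c['fy']*d,d]); return c['R'].T@(p-c['t'])
def atz(c,u,v,h):
    "pixel ray meets plane z=h"
    o=-c['R'].T@c['t']; d=c['R'].T@np.array([(u-c['cx'])/c['fx'],(v-c['cy'])/c['fy'],1]); return o+d*(h-o[2])/d[2]
def tri(c1,p1,c2,p2):
    P=[c['K']@np.c_[c['R'],c['t']] if 'K' in c else np.array([[c['fx'],0,c['cx']],[0,c['fy'],c['cy']],[0,0,1]])@np.c_[c['R'],c['t']] for c in(c1,c2)]
    X=cv2.triangulatePoints(P[0],P[1],np.float64(p1),np.float64(p2)); return (X[:3]/X[3]).ravel()
E
python3 - <<'E'
from h import *
for n in('side','top'):
    c=cap(n,n+'0'); print(n,c['fx'],c['cx'],c['cy'],(-c['R'].T@c['t']).round(3),c['R'].round(3).tolist())
print(get_state())
E
```

```text
pics
side 467.8827791223079 315.8553344037783 207.58595195912358 [-0.061 -1.108  0.741] [[0.867, -0.498, 0.016], [-0.218, -0.409, -0.886], [0.448, 0.765, -0.463]]
top 434.89365080828964 318.72972182547886 195.85321107559605 [ 0.48  -0.068  1.235] [[0.003, -1.0, 0.014], [-1.0, -0.004, -0.027], [0.027, -0.014, -1.0]]
{'time_s': 0.1, 'joints': array([ 8.73806523e+01,  2.05879002e+01,  6.39608753e-01, -1.89591131e-02,
       -7.01348597e+01, -1.65058263e+01]), 'qd': array([ 0.07769723,  0.00988868,  0.07024248,  0.0433073 ,  0.03130798,
       -0.04132148]), 'joint_torque': array([-1.19418033e-03, -5.84162235e+01,  2.93755746e+01,  7.01562345e+00,
        1.02669076e-02, -4.25422479e-05]), 'tcp_pos': array([0.22104765, 0.63735904, 0.24771052]), 'eef_rot': array([ 1.79915211e+02, -6.53741699e-03, -1.91316245e+01]), 'contact_force': array([-0.60549238,  0.38596278, -1.35693652]), 'moment': array([ 0.01734826, -0.02623185, -0.00588569]), 'gripper_force': 0.0, 'gripper_width': 0.08757125950520854}
```

View pics/top0.png

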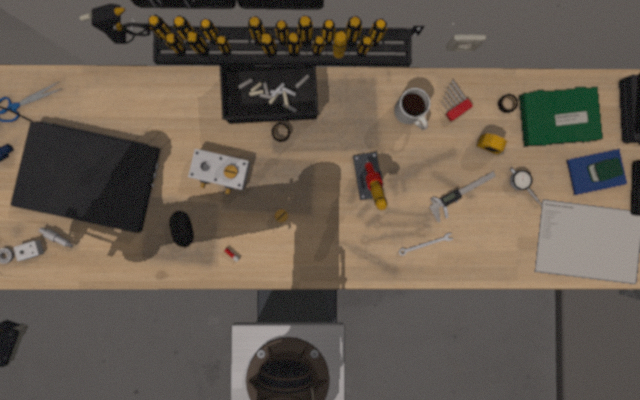

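View pics/side0.png

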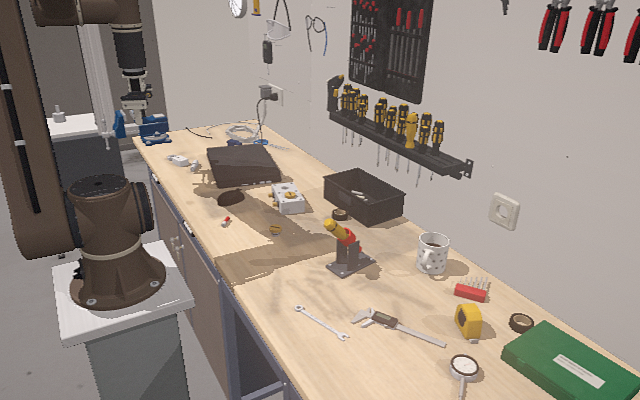

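```bash
python3 - <<'E'
import cv2,numpy as np
t=cv2.imread('pics/top0.png');s=cv2.imread('pics/side0.png')
def z(i,u,v,w,h,k): return cv2.resize(i[v:v+h,u:u+w],None,fx=k,fy=k,interpolation=cv2.INTER_CUBIC)
A=np.hstack([z(t,185,140,110,90,3.6364),z(t,345,140,55,45,7.2727)][:2])
B=np.hstack([z(s,262,175,55,70,5)[:300],])
a=z(t,185,145,100,80,4); b=z(t,350,145,50,80,4) # top: x4
c=z(s,260,175,60,70,4); d=z(s,315,210,65,70,4)
W=np.zeros((600,800,3),np.uint8)
W[:320,:400]=a;W[:320,400:600]=b;W[320:,:240]=c;W[320:,240:500]=d
cv2.imwrite('pics/c1.png',W)
E
```

```text
(no output)
```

View pics/c1.png

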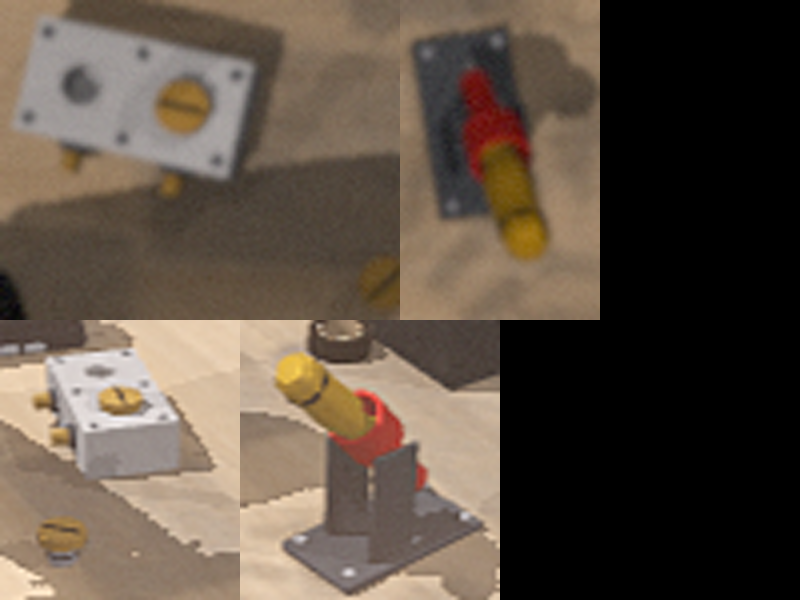

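```bash
python3 - <<'E'
from h import *
T=dict(np.load('pics/top0.npz'));S=dict(np.load('pics/side0.npz'))
f=lambda u,v,u0,v0:(u0+(u+.5)/4-.5,v0+(v+.5)/4-.5)
ta=lambda u,v:f(u,v,185,145)
tb=lambda u,v:f(u-400,v,350,145)
sc=lambda u,v:f(u,v-320,260,175)
sd=lambda u,v:f(u-240,v-320,315,210)
def show(n,a,b,h): print(n,'tri',tri(T,a,S,b).round(4),'top',atz(T,*a,h).round(4)[:2],'side',atz(S,*b,h).round(4)[:2])
show('port',ta(82,84),sc(100,371),.045)
show('fixed',ta(183,106),sc(121,398),.055)
show('plug',ta(383,283),sc(61,530),.028)
show('hend',tb(526,240),sd(294,376),.111+.08*np.cos(.75))
def cloud(c):
    v,u=np.mgrid[:400,:640];d=c['range_z'];p=np.stack([(u-c['cx'])/c['fx']*d,(v-c['cy'])/c['fy']*d,d],-1)
    return (p-c['t'])@c['R'], d>0
for n,c in(('T',T),('S',S)):
    P,ok=cloud(c);hsv=cv2.cvtColor(c['image'],cv2.COLOR_RGB2HSV);H=hsv[...,0];sat=hsv[...,1]
    y=ok&(abs(H.astype(int)-23)<7)&(sat>130)&(P[...,2]>.08)&(P[...,2]<.25)&(P[...,0]>.3)&(P[...,0]<.65)&(abs(P[...,1]+.2)<.15)
    q=P[y];m=q.mean(0);w=np.linalg.svd(q-m)[2][0];w*=np.sign(w[2]);s=(q-m)@w
    print(n,'handle n',len(q),'mean',m.round(4),'axis',w.round(3),'ends',(m+w*s.min()).round(3),(m+w*s.max()).round(3))
    # plug top
    pl=atz(T,*ta(383,283),.028)
    g=ok&(np.hypot(P[...,0]-pl[0],P[...,1]-pl[1])<.03)&(P[...,2]>.02)&(P[...,2]<.04)
    q=P[g];print('plug',len(q),(q.min(0)+q.max(0)).round(4)/2,np.median(q,0).round(4),q[:,2].max())
    g=ok&(abs(P[...,0]-.6)<.2)&(abs(P[...,1]-.2)<.2)&(abs(P[...,2]-.045)<.003); 
    po=atz(T,*ta(110,95),.045); g&=np.hypot(P[...,0]-po[0],P[...,1]-po[1])<.12
    (cx,sz,an)=cv2.minAreaRect(np.float32(P[g][:,:2]));print('mani',len(P[g]),cx,sz,an,np.median(P[g][:,2]))
    r_=ok&((H<8)|(H>172))&(sat>130)&(P[...,2]>.03)&(np.hypot(P[...,0]-.5,P[...,1]+.14)<.15);print('red',P[r_].mean(0).round(3),P[r_].min(0).round(3),P[r_].max(0).round(3))
    # base plate corners
# stand base screws/corners top
for uv in((413,43),(505,28),(440,217),(530,205)): print(atz(T,*tb(*uv),.008).round(4))
for n,uv in(('c1',(282,546)),('c2',(349,591)),('c3',(484,522))): print('side',n,atz(S,*sd(*uv),.008).round(4))
E
```

```text
port tri [0.5932 0.2269 0.0444] top [0.594  0.2263] side [0.592  0.2262]
fixed tri [0.5779 0.1565 0.052 ] top [0.5785 0.1555] side [0.5744 0.1513]
plug tri [0.4576 0.0219 0.0253] top [0.4585 0.0213] side [0.4549 0.0181]
hend tri [ 0.487  -0.237   0.1592] top [ 0.4882 -0.2361] side [ 0.476 -0.252]
T handle n 292 mean [ 0.5107 -0.2318  0.1504] axis [-0.739 -0.136  0.66 ] ends [ 0.554 -0.224  0.112] [ 0.486 -0.236  0.173]
plug 145 [0.45945 0.02105 0.02725] [0.4595 0.0198 0.0269] 0.03312171500652656
mani 1101 (0.5867611765861511, 0.19204804301261902) (0.15082331001758575, 0.07992136478424072) 77.09819793701172 0.04460036976161306
red [ 0.568 -0.223  0.094] [ 0.529 -0.249  0.041] [ 0.604 -0.207  0.125]
S handle n 257 mean [ 0.5018 -0.2452  0.1448] axis [-0.691 -0.03   0.723] ends [ 0.547 -0.243  0.097] [ 0.477 -0.246  0.171]
plug 86 [0.4538  0.0182  0.02575] [0.4525 0.0157 0.0278] 0.03143808492489955
mani 367 (0.5826935172080994, 0.19106993079185486) (0.1566510945558548, 0.08176486194133759) 77.11375427246094 0.045244123903171736
red [ 0.55  -0.24   0.097] [ 0.515 -0.255  0.039] [ 0.602 -0.212  0.124]
[ 0.6287 -0.1814  0.008 ]
[ 0.6397 -0.2467  0.008 ]
[ 0.5055 -0.2007  0.008 ]
[ 0.5142 -0.2644  0.008 ]
side c1 [ 0.4985 -0.2079  0.008 ]
side c2 [ 0.5107 -0.2734  0.008 ]
side c3 [ 0.6376 -0.2503  0.008 ]
```

Call:
{"fn": "apply_moves", "kwargs": {"targets": [{"dp": [0.2,-0.33,0],"yaw": 96},{"dp": [0.2,-0.33,0],"yaw": 96},{"dp": [0.2,-0.33,0],"yaw": 96},{"dp": [0.2,-0.33,0],"yaw": 96},{"dp": [0.2,-0.33,0],"yaw": 96},{"dp": [0.2,-0.33,0],"yaw": 96},{"dp": [0.2,-0.33,0],"yaw": 96},{"dp": [0.2,-0.33,0],"yaw": 96},{"dp": [0.2,-0.33,0],"yaw": 96},{"dp": [0.2375,-0.617,-0.1],"yaw": 96},{"dp": [0.2375,-0.617,-0.1],"yaw": 96},{"dp": [0.2375,-0.617,-0.1],"yaw": 96},{"dp": [0.2375,-0.617,-0.1],"yaw": 96},{"dp": [0.2375,-0.617,-0.1],"yaw": 96},{"dp": [0.2375,-0.617,-0.1],"yaw": 96},{"dp": [0.2375,-0.617,-0.1],"yaw": 96},{"dp": [0.2375,-0.617,-0.1],"yaw": 96},{"dp": [0.2375,-0.617,-0.1],"yaw": 96},{"dp": [0.2375,-0.617,-0.1],"yaw": 96},{"dp": [0.2375,-0.617,-0.1],"yaw": 96}], "grip": -1, "squeeze": 15}}

```text
time_s: 1.77
tcp_pos: [0.4588, 0.0206, 0.1486]
eef_rot: [-180.0, 0.0, 76.8]
contact_force: [0.4, -0.3, -0.5]
gripper_width: 0.0873
gripper_force: 0.0
```

Call:
{"fn": "apply_moves", "kwargs": {"targets": [{"dp": [0,0,-0.04]},{"dp": [0,0,-0.07]},{"dp": [0,0,-0.095]},{"dp": [0,0,-0.107]},{"dp": [0,0,-0.107]},{"dp": [0,0,-0.107]}]}}

```text
$.targets[0]: bad value
```

Call:
{"fn": "apply_moves", "kwargs": {"targets": [{"dp": [0,0,0]},{"dp": [0,0,0]},{"dp": [0,0,0]},{"dp": [0,0,0]},{"dp": [0,0,0]},{"dp": [0,0,0]},{"dp": [0,0,0]},{"dp": [0,0,0]},{"dp": [0,0,0]},{"dp": [0,0,0]},{"dp": [0,0,0]},{"dp": [0,0,0]}], "grip": 1, "squeeze": 5}}

```text
$.targets[0]: bad value
```

Call:
{"fn": "apply_moves", "kwargs": {"targets": [{"dp": [0,0,-0.04],"yaw": 0},{"dp": [0,0,-0.07],"yaw": 0},{"dp": [0,0,-0.095],"yaw": 0},{"dp": [0,0,-0.107],"yaw": 0},{"dp": [0,0,-0.107],"yaw": 0},{"dp": [0,0,-0.107],"yaw": 0}]}}

```text
time_s: 2.27
tcp_pos: [0.4588, 0.0218, 0.0416]
eef_rot: [-180.0, 0.0, 77.0]
contact_force: [-0.2, 0.2, -0.2]
gripper_width: 0.0876
gripper_force: 0.0
```

Call:
{"fn": "apply_moves", "kwargs": {"targets": [{"dp": [0,0,0],"yaw": 0},{"dp": [0,0,0],"yaw": 0},{"dp": [0,0,0],"yaw": 0},{"dp": [0,0,0],"yaw": 0},{"dp": [0,0,0],"yaw": 0},{"dp": [0,0,0],"yaw": 0},{"dp": [0,0,0],"yaw": 0},{"dp": [0,0,0],"yaw": 0},{"dp": [0,0,0],"yaw": 0},{"dp": [0,0,0],"yaw": 0},{"dp": [0,0,0],"yaw": 0},{"dp": [0,0,0],"yaw": 0}], "grip": 1, "squeeze": 5}}

```text
time_s: 3.27
tcp_pos: [0.4586, 0.0207, 0.0416]
eef_rot: [-180.0, 0.0, 76.9]
contact_force: [-0.3, -0.6, 1.4]
gripper_width: 0.037
gripper_force: 5.0
```

Call:
{"fn": "apply_moves", "kwargs": {"targets": [{"dp": [0,0,0],"yaw": 0},{"dp": [0,0,0],"yaw": 0},{"dp": [0,0,0],"yaw": 0},{"dp": [0,0,0],"yaw": 0},{"dp": [0,0,0],"yaw": -90},{"dp": [0,0,0],"yaw": -90},{"dp": [0,0,0],"yaw": -90},{"dp": [0,0,0],"yaw": -90},{"dp": [0,0,0],"yaw": -90},{"dp": [0,0,0],"yaw": -90},{"dp": [0,0,0],"yaw": -90},{"dp": [0,0,0],"yaw": -90},{"dp": [0,0,0],"yaw": -90},{"dp": [0,0,0],"yaw": -90},{"dp": [0,0,0],"yaw": -90},{"dp": [0,0,0],"yaw": -90},{"dp": [0,0,0],"yaw": -90},{"dp": [0,0,0],"yaw": -90},{"dp": [0,0,0],"yaw": -90}], "grip": -0.3}}

```text
time_s: 4.85
tcp_pos: [0.4587, 0.0207, 0.0415]
eef_rot: [-180.0, 0.0, -13.0]
contact_force: [-0.3, -0.2, -0.5]
gripper_width: 0.0569
gripper_force: 0.0
```

Call:
{"fn": "apply_moves", "kwargs": {"targets": [{"dp": [0,0,0],"yaw": 0},{"dp": [0,0,0],"yaw": 0},{"dp": [0,0,0],"yaw": 0},{"dp": [0,0,0],"yaw": 0},{"dp": [0,0,0],"yaw": 0},{"dp": [0,0,0],"yaw": 0},{"dp": [0,0,0],"yaw": 0},{"dp": [0,0,0],"yaw": 0}], "grip": 1, "squeeze": 5}}

```text
time_s: 5.52
tcp_pos: [0.4586, 0.0206, 0.0416]
eef_rot: [180.0, 0.0, -13.1]
contact_force: [-0.5, -0.4, 0.0]
gripper_width: 0.0366
gripper_force: 5.0
```

Call:
{"fn": "apply_moves", "kwargs": {"targets": [{"dp": [0,0,0],"yaw": 0},{"dp": [0,0,0],"yaw": 0},{"dp": [0,0,0],"yaw": 0},{"dp": [0,0,0.02],"yaw": 0},{"dp": [0,0,0.05],"yaw": 0},{"dp": [0,0,0.07],"yaw": 0},{"dp": [0,0,0.07],"yaw": 0},{"dp": [0,0,0.07],"yaw": 0}], "squeeze": 20}}

```text
time_s: 6.18
tcp_pos: [0.4593, 0.0212, 0.1125]
eef_rot: [-179.9, -0.1, -13.1]
contact_force: [-0.4, -0.1, -1.3]
gripper_width: 0.0358
gripper_force: 20.0
```

Call:
{"fn": "apply_moves", "kwargs": {"targets": [{"dp": [0.136,0.206,0],"yaw": 0},{"dp": [0.136,0.206,0],"yaw": 0},{"dp": [0.136,0.206,0],"yaw": 0},{"dp": [0.136,0.206,0],"yaw": 0},{"dp": [0.136,0.206,0],"yaw": 0},{"dp": [0.136,0.206,0],"yaw": 0},{"dp": [0.136,0.206,0],"yaw": 0},{"dp": [0.136,0.206,0],"yaw": 0},{"dp": [0.136,0.206,0],"yaw": 0},{"dp": [0.136,0.206,0],"yaw": 0}]}}

```text
time_s: 7.02
tcp_pos: [0.5936, 0.2257, 0.1104]
eef_rot: [179.9, 0.1, -13.2]
contact_force: [0.1, -1.0, -0.8]
gripper_width: 0.036
gripper_force: 20.0
```

Call:
{"fn": "apply_moves", "kwargs": {"targets": [{"dp": [0,0,-0.015],"yaw": 0},{"dp": [0,0,-0.023],"yaw": 0},{"dp": [0,0,-0.026],"yaw": 0},{"dp": [0,0,-0.029],"yaw": 0},{"dp": [0,0,-0.031],"yaw": 0},{"dp": [0,0,-0.031],"yaw": 0},{"dp": [0,0,-0.031],"yaw": 0}]}}

```text
time_s: 7.6
tcp_pos: [0.5948, 0.2267, 0.0809]
eef_rot: [-180.0, -0.0, -13.1]
contact_force: [-0.2, -0.1, -1.0]
gripper_width: 0.0362
gripper_force: 20.0
```

Call:
{"fn": "apply_moves", "kwargs": {"targets": [{"dp": [0,0,-0.003],"yaw": 0},{"dp": [0,0,-0.006],"yaw": 0},{"dp": [0,0,-0.009],"yaw": 0},{"dp": [0,0,-0.0115],"yaw": 0},{"dp": [0,0,-0.0115],"yaw": 0},{"dp": [0,0,-0.0115],"yaw": 0}]}}

```text
time_s: 8.1
tcp_pos: [0.5946, 0.2268, 0.0689]
eef_rot: [180.0, 0.0, -13.1]
contact_force: [0.7, 0.6, -0.9]
gripper_width: 0.036
gripper_force: 20.0
```

Nearly seated. Release to a modest opening, then rise, shut the fingers and tap the flange down.

Call:
{"fn": "apply_moves", "kwargs": {"targets": [{"dp": [0,0,0],"yaw": 0},{"dp": [0,0,0],"yaw": 0},{"dp": [0,0,0],"yaw": 0},{"dp": [0,0,0],"yaw": 0},{"dp": [0,0,0],"yaw": 0},{"dp": [0,0,0.03],"yaw": 0},{"dp": [0,0,0.05],"yaw": 0},{"dp": [0,0,0.05],"yaw": 0}], "grip": -0.25}}

```text
time_s: 8.77
tcp_pos: [0.597, 0.228, 0.1237]
eef_rot: [-179.7, -0.3, -13.1]
contact_force: [1.1, 0.2, 0.1]
gripper_width: 0.0547
gripper_force: 0.0
```

```bash
python3 - <<'E'
from h import *
S=cap('side','s1')
im=cv2.imread('pics/s1.png')
cv2.imwrite('pics/c2.png',cv2.resize(im[165:225,255:325],None,fx=8,fy=8,interpolation=cv2.INTER_CUBIC))
E
```

```text
(no output)
```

View pics/c2.png

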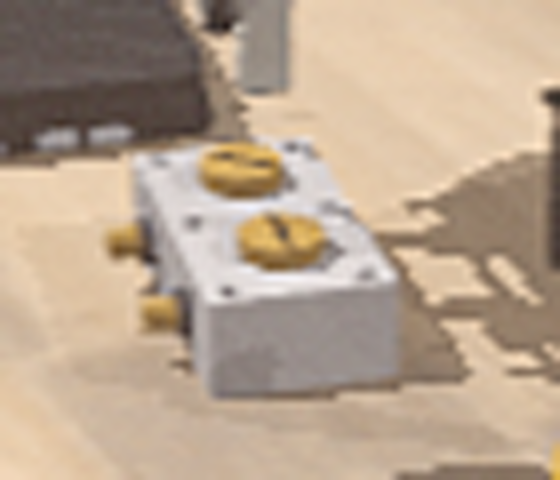

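Call:
{"fn": "apply_moves", "kwargs": {"targets": [{"dp": [0,0,0],"yaw": 0},{"dp": [0,0,0],"yaw": 0},{"dp": [0,0,0],"yaw": 0},{"dp": [0,0,0],"yaw": 0},{"dp": [0,0,0],"yaw": 0},{"dp": [0,0,0],"yaw": 0},{"dp": [0,0,0],"yaw": 0},{"dp": [0,0,0],"yaw": 0},{"dp": [0,0,-0.025],"yaw": 0},{"dp": [0,0,-0.036],"yaw": 0},{"dp": [0,0,-0.039],"yaw": 0},{"dp": [0,0,-0.041],"yaw": 0},{"dp": [0,0,-0.0425],"yaw": 0},{"dp": [0,0,-0.0425],"yaw": 0}], "grip": 1, "squeeze": 5}}

```text
time_s: 9.98
tcp_pos: [0.5944, 0.2265, 0.0775]
eef_rot: [180.0, 0.0, -13.1]
contact_force: [-0.5, 0.4, -0.1]
gripper_width: 0.0002
gripper_force: 0.0
```

Call:
{"fn": "apply_moves", "kwargs": {"targets": [{"dp": [0,0,-0.001],"yaw": 0},{"dp": [0,0,-0.002],"yaw": 0},{"dp": [0,0,-0.002],"yaw": 0}]}}

```text
time_s: 10.23
tcp_pos: [0.5948, 0.2268, 0.0772]
eef_rot: [-180.0, -0.1, -13.1]
contact_force: [-7.0, -2.1, 17.2]
gripper_width: 0.0002
gripper_force: 8.5
```

Call:
{"fn": "apply_moves", "kwargs": {"targets": [{"dp": [0,0,0.04],"yaw": 0},{"dp": [0,0,0.08],"yaw": 0},{"dp": [-0.0945,-0.461,0.175],"yaw": 22.5},{"dp": [-0.0945,-0.461,0.175],"yaw": 22.5},{"dp": [-0.0945,-0.461,0.175],"yaw": 22.5},{"dp": [-0.0945,-0.461,0.175],"yaw": 22.5},{"dp": [-0.0945,-0.461,0.175],"yaw": 22.5},{"dp": [-0.0945,-0.461,0.175],"yaw": 22.5},{"dp": [-0.0945,-0.461,0.175],"yaw": 22.5},{"dp": [-0.0945,-0.461,0.175],"yaw": 22.5},{"dp": [-0.0945,-0.461,0.175],"yaw": 22.5},{"dp": [-0.0945,-0.461,0.175],"yaw": 22.5},{"dp": [-0.0945,-0.461,0.175],"yaw": 22.5},{"dp": [-0.0945,-0.461,0.175],"yaw": 22.5},{"dp": [-0.0945,-0.461,0.175],"yaw": 22.5},{"dp": [-0.0945,-0.461,0.175],"yaw": 22.5},{"dp": [-0.0945,-0.461,0.175],"yaw": 22.5},{"dp": [-0.0945,-0.461,0.175],"yaw": 22.5}], "grip": -1}}

```text
time_s: 11.73
tcp_pos: [0.5003, -0.2336, 0.2496]
eef_rot: [-180.0, -0.0, 9.4]
contact_force: [0.5, 0.1, -0.7]
gripper_width: 0.0875
gripper_force: 0.0
```

Call:
{"fn": "apply_moves", "kwargs": {"targets": [{"dp": [0,0,-0.03],"yaw": 0},{"dp": [0,0,-0.06],"yaw": 0},{"dp": [0,0,-0.085],"yaw": 0},{"dp": [0,0,-0.1],"yaw": 0},{"dp": [0,0,-0.1],"yaw": 0},{"dp": [0,0,-0.1],"yaw": 0}]}}

```text
time_s: 12.23
tcp_pos: [0.5002, -0.2335, 0.1492]
eef_rot: [-180.0, 0.1, 9.5]
contact_force: [-0.3, -0.5, 0.1]
gripper_width: 0.0877
gripper_force: 0.0
```

```bash
python3 - <<'E'
from h import *
print({k:np.round(v,3) for k,v in get_state().items() if k in('tcp_pos','eef_rot','contact_force')})
cap('side','s2')
im=cv2.imread('pics/s2.png')
cv2.imwrite('pics/c3.png',cv2.resize(im[175:290,290:410],None,fx=5,fy=5,interpolation=cv2.INTER_CUBIC))
E
```

```text
{'tcp_pos': array([ 0.5  , -0.233,  0.149]), 'eef_rot': array([-1.79991e+02,  1.05000e-01,  9.47500e+00]), 'contact_force': array([-0.342, -0.458,  0.115])}
```

View pics/c3.png

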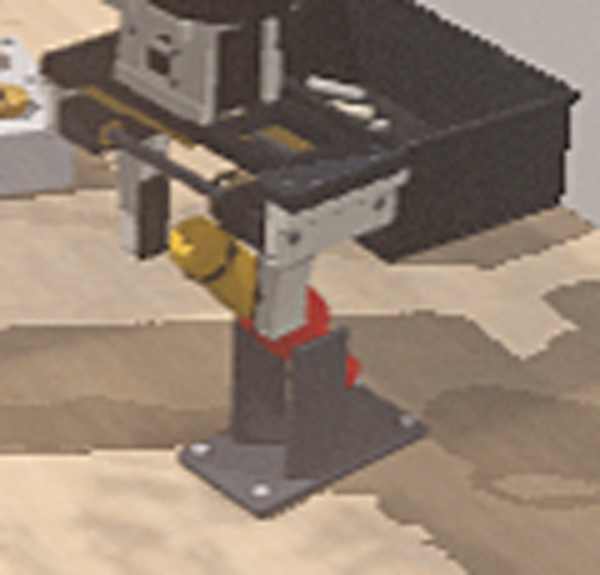

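Call:
{"fn": "apply_moves", "kwargs": {"targets": [{"dp": [0,0,0],"yaw": 0},{"dp": [0,0,0],"yaw": 0},{"dp": [0,0,0],"yaw": 0},{"dp": [0,0,0],"yaw": 0},{"dp": [0,0,0],"yaw": 0},{"dp": [0,0,0],"yaw": 0},{"dp": [0,0,0],"yaw": 0},{"dp": [0,0,0],"yaw": 0},{"dp": [0,0,0],"yaw": 0},{"dp": [0,0,0],"yaw": 0},{"dp": [0,0,0],"yaw": 0},{"dp": [0,0,0],"yaw": 0}], "grip": 1, "squeeze": 25}}

```text
time_s: 13.28
tcp_pos: [0.5003, -0.2346, 0.1497]
eef_rot: [180.0, -0.0, 9.4]
contact_force: [1.1, -3.9, -0.3]
gripper_width: 0.0301
gripper_force: 24.9
```

Call:
{"fn": "apply_moves", "kwargs": {"targets": [{"dp": [-0.0066,-0.0011,0.0074],"yaw": 0},{"dp": [-0.0132,-0.0022,0.0148],"yaw": 0},{"dp": [-0.02,-0.0033,0.0224],"yaw": 0},{"dp": [-0.0267,-0.0045,0.0298],"yaw": 0},{"dp": [-0.0267,-0.0045,0.0298],"yaw": 0}]}}

```text
time_s: 13.7
tcp_pos: [0.4724, -0.2388, 0.1809]
eef_rot: [180.0, -0.1, 9.4]
contact_force: [-0.2, -0.2, -0.4]
gripper_width: 0.0301
gripper_force: 24.9
```

Call:
{"fn": "apply_moves", "kwargs": {"targets": [{"dp": [-0.0134,-0.0022,0.0149],"yaw": 0},{"dp": [-0.0268,-0.0045,0.0298],"yaw": 0},{"dp": [-0.04,-0.0067,0.0447],"yaw": 0},{"dp": [-0.0535,-0.009,0.0596],"yaw": 0},{"dp": [-0.067,-0.0112,0.0745],"yaw": 0},{"dp": [-0.0735,-0.0123,0.082],"yaw": 0},{"dp": [-0.0735,-0.0123,0.082],"yaw": 0},{"dp": [-0.0735,-0.0123,0.082],"yaw": 0}]}}

```text
time_s: 14.37
tcp_pos: [0.4, -0.2509, 0.2612]
eef_rot: [-180.0, -0.0, 9.4]
contact_force: [0.1, 0.0, -1.3]
gripper_width: 0.0305
gripper_force: 24.9
```

```bash
python3 - <<'E'
from h import *
cap('side','s3')
im=cv2.imread('pics/s3.png')
cv2.imwrite('pics/c4.png',cv2.resize(im[120:300,260:400],None,fx=3.3,fy=3.3,interpolation=cv2.INTER_CUBIC))
E
```

```text
(no output)
```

View pics/c4.png

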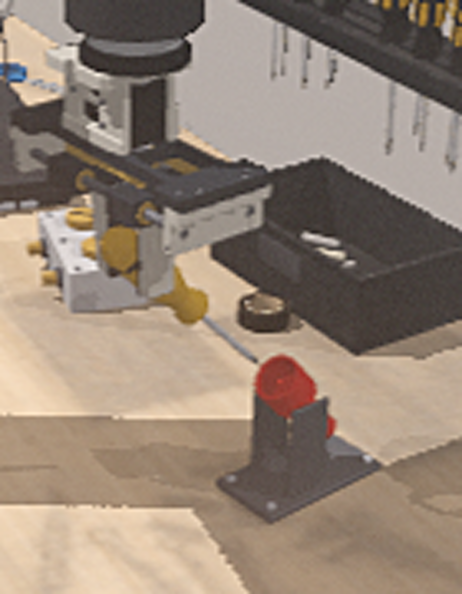

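Call:
{"fn": "apply_moves", "kwargs": {"targets": [{"dp": [-0.01,-0.002,0.03],"yaw": 0},{"dp": [0.02,0.25,0.03],"yaw": 0},{"dp": [0.02,0.25,0.03],"yaw": 0},{"dp": [0.02,0.25,0.03],"yaw": 0},{"dp": [0.02,0.25,0.03],"yaw": 0},{"dp": [0.02,0.25,0.03],"yaw": 0},{"dp": [0.02,0.25,0.03],"yaw": 0},{"dp": [0.02,0.25,0.03],"yaw": 0},{"dp": [0.02,0.25,0.03],"yaw": 0},{"dp": [0.02,0.25,0.03],"yaw": 0},{"dp": [0.02,0.25,0.03],"yaw": 0}]}}

```text
time_s: 15.33
tcp_pos: [0.4198, -0.0016, 0.2906]
eef_rot: [180.0, 0.1, 9.4]
contact_force: [-0.2, 0.1, -0.5]
gripper_width: 0.0303
gripper_force: 24.9
```

Call:
{"fn": "apply_moves", "kwargs": {"targets": [{"dp": [0,0,0],"yaw": 0},{"dp": [0,0,0],"yaw": 0},{"dp": [0,0,0],"yaw": 0},{"dp": [0,0,0],"yaw": 0},{"dp": [0,0,0],"yaw": 0},{"dp": [0,0,0],"yaw": 0},{"dp": [0,0,0],"yaw": 0},{"dp": [0,0,0],"yaw": 0},{"dp": [0,0,0],"yaw": 0},{"dp": [0,0,0],"yaw": 0}], "squeeze": 3}}

```text
time_s: 16.17
tcp_pos: [0.42, -0.001, 0.2914]
eef_rot: [-180.0, -0.0, 9.4]
contact_force: [0.1, -0.1, -0.6]
gripper_width: 0.0304
gripper_force: 3.0
```

```bash
python3 - <<'E'
from h import *
a=cap('side','s4');b=cap('top','t4')
i=cv2.imread('pics/s4.png')[100:280,200:360];j=cv2.imread('pics/t4.png')[130:270,210:350]
f=lambda x,k:cv2.resize(x,None,fx=k,fy=k,interpolation=cv2.INTER_CUBIC)
W=np.zeros((540,800,3),np.uint8);W[:,:480]=f(i,3);W[:320,480:]=f(j,320/140);cv2.imwrite('pics/c5.png',W)
E
```

```text
(no output)
```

View pics/c5.png

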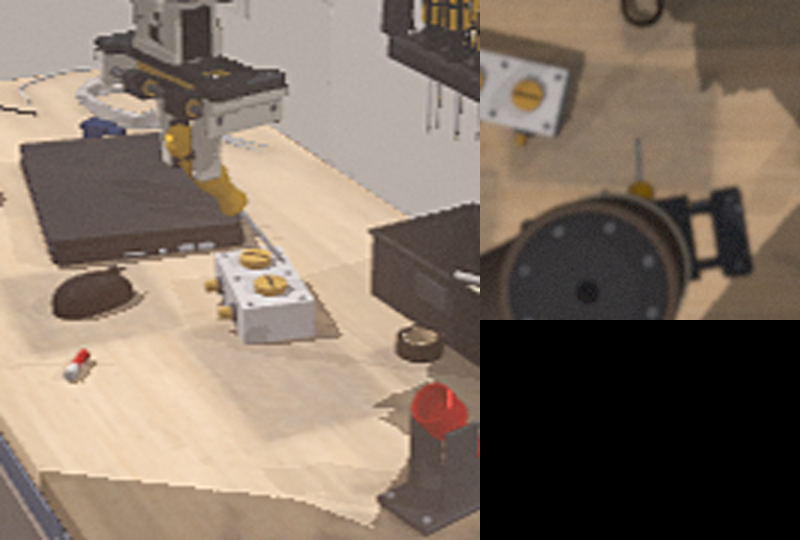

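```bash
cat >> h.py <<'E'
def driver(c,lo=.09,hi=.35,cen=None):
    "yellow handle cloud near the tool -> mean, axis"
    v,u=np.mgrid[:400,:640];d=c['range_z'];p=np.stack([(u-c['cx'])/c['fx']*d,(v-c['cy'])/c['fy']*d,d],-1);P=(p-c['t'])@c['R']
    hsv=cv2.cvtColor(c['image'],cv2.COLOR_RGB2HSV).astype(int)
    t=get_state()['tcp_pos'] if cen is None else cen
    m=(d>0)&(abs(hsv[...,0]-23)<7)&(hsv[...,1]>130)&(np.linalg.norm(P-t,axis=-1)<.13)&(P[...,2]>lo)&(P[...,2]<hi)
    q=P[m];mu=q.mean(0);w=np.linalg.svd(q-mu)[2][0];w*=np.sign(w[2]);s=(q-mu)@w
    return q,mu,w,s.min(),s.max()
E
python3 - <<'E'
from h import *
T=dict(np.load('pics/t4.npz'));S=dict(np.load('pics/s4.npz'))
tip=tri(T,(279.1,190.4),S,(295,188.3));nk=tri(T,(280.4,213),S,(276,166.7))
print(tip.round(3),nk.round(3),np.linalg.norm(nk-tip).round(3))
t=get_state()['tcp_pos'];g=t-[0,0,.003];w=g-tip;L=np.linalg.norm(w);print('L',L,'tilt',np.degrees(np.arccos(w[2]/L)),'az',np.degrees(np.arctan2(-w[1],-w[0])))
q,mu,w,a,b=driver(S);print(len(q),mu.round(3),w.round(3),np.degrees(np.arccos(w[2])),a,b)
E
```

```text
[0.523 0.016 0.144] [0.464 0.008 0.228] 0.103
L 0.1783632918447935 tilt 35.99868062111629 az 9.474015941741904
202 [ 0.429 -0.007  0.269] [-0.608 -0.067  0.791] 37.684571251894035 -0.05683605402038747 0.08286984132155807
```

Call:
{"fn": "apply_moves", "kwargs": {"targets": [{"dp": [0.06,-0.004,0],"yaw": 67.7},{"dp": [0.06,-0.004,0],"yaw": 67.7},{"dp": [0.06,-0.004,0],"yaw": 67.7},{"dp": [0.06,-0.004,0],"yaw": 67.7},{"dp": [0.1205,-0.0085,0],"yaw": 67.7},{"dp": [0.1205,-0.0085,0],"yaw": 67.7},{"dp": [0.1205,-0.0085,0],"yaw": 67.7},{"dp": [0.1205,-0.0085,0],"yaw": 67.7},{"dp": [0.1205,-0.0085,0],"yaw": 67.7},{"dp": [0.1205,-0.0085,0],"yaw": 67.7},{"dp": [0.1205,-0.0085,-0.03],"yaw": 67.7},{"dp": [0.1205,-0.0085,-0.06],"yaw": 67.7},{"dp": [0.1205,-0.0085,-0.09],"yaw": 67.7},{"dp": [0.1205,-0.0085,-0.09],"yaw": 67.7},{"dp": [0.1205,-0.0085,-0.09],"yaw": 67.7}], "squeeze": 5}}

```text
time_s: 17.52
tcp_pos: [0.5399, -0.0099, 0.2007]
eef_rot: [-179.8, 0.1, 77.1]
contact_force: [0.4, 0.3, 0.1]
gripper_width: 0.0303
gripper_force: 5.0
```

```bash
python3 - <<'E'
from h import *
a=cap('side','s5');b=cap('top','t5')
q,mu,w,x,y=driver(a);print(len(q),mu.round(3),w.round(3),np.degrees(np.arccos(w[2])),x,y,get_state()['tcp_pos'])
i=cv2.imread('pics/s5.png')[130:230,220:330];j=cv2.imread('pics/t5.png')[150:230,210:290]
f=lambda x,k:cv2.resize(x,None,fx=k,fy=k,interpolation=cv2.INTER_CUBIC)
W=np.zeros((400,760,3),np.uint8);W[:,:440]=f(i,4);W[:320,440:]=f(j,4);cv2.imwrite('pics/c6.png',W)
E
```

```text
212 [ 0.536 -0.011  0.19 ] [-0.    -0.366  0.931] 21.466301995842034 -0.070791385063186 0.08850230953227901 [ 0.54170206 -0.00942954  0.20321242]
```

View pics/c6.png

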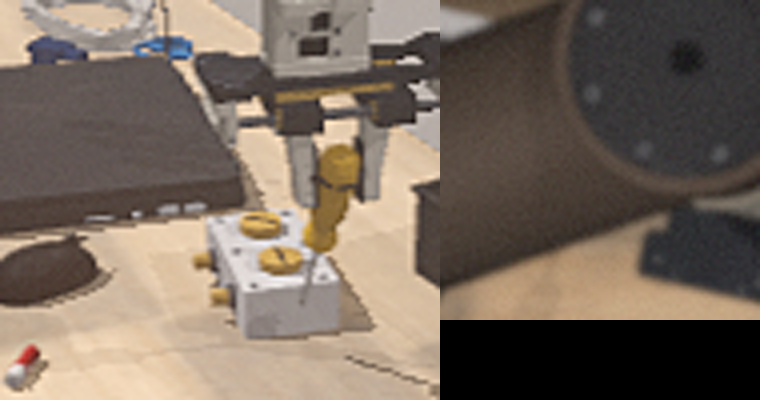

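```bash
cat >> h.py <<'E'
from scipy.optimize import least_squares
def tiltfit(c,tip,az0,g,L=.178):
    "tilt, azimuth (deg) that put the tip on pixel"
    def f(x):
        t,a=np.radians(x);X=g+L*np.array([np.sin(t)*np.cos(a),np.sin(t)*np.sin(a),-np.cos(t)])
        p=c['R']@X+c['t'];return [c['fx']*p[0]/p[2]+c['cx']-tip[0],c['fy']*p[1]/p[2]+c['cy']-tip[1],(x[1]-az0)*.2]
    s=least_squares(f,[25,az0]);return s.x,f(s.x)
E
python3 - <<'E'
from h import *
S=dict(np.load('pics/s5.npz'));g=np.array([.5405,-.010,.1985])
print(tiltfit(S,(295.6,205.4),77.1,g))
for t in range(0,50,5):
    T=np.radians(t);X=g+.178*np.array([np.sin(T)*.223,np.sin(T)*.975,-np.cos(T)]);p=S['R']@X+S['t'];print(t,(S['fx']*p[0]/p[2]+S['cx']).round(1),(S['fy']*p[1]/p[2]+S['cy']).round(1),X.round(3))
E
```

```text
(array([32.00725503, 78.0338186 ]), [np.float64(0.07330522259513828), np.float64(-0.02013411210609206), np.float64(0.18676372022207205)])
0 304.0 226.7 [ 0.54  -0.01   0.021]
5 302.7 224.1 [0.544 0.005 0.021]
10 301.3 221.2 [0.547 0.02  0.023]
15 300.1 218.0 [0.551 0.035 0.027]
20 298.8 214.5 [0.554 0.049 0.031]
25 297.7 210.8 [0.557 0.063 0.037]
30 296.6 206.9 [0.56  0.077 0.044]
35 295.5 202.8 [0.563 0.09  0.053]
40 294.5 198.6 [0.566 0.102 0.062]
45 293.6 194.2 [0.569 0.113 0.073]
```

Call:
{"fn": "apply_moves", "kwargs": {"targets": [{"dp": [0,0,-0.015],"yaw": 0},{"dp": [0.003,0.012,-0.027],"yaw": 0},{"dp": [0.0067,0.0293,-0.025],"yaw": 0},{"dp": [0.009,0.041,-0.021],"yaw": 0},{"dp": [0.012,0.0527,-0.0167],"yaw": 0},{"dp": [0.0143,0.0626,-0.0127],"yaw": 0},{"dp": [0.0166,0.0725,-0.0087],"yaw": 0},{"dp": [0.0193,0.0843,-0.005],"yaw": 0},{"dp": [0.022,0.096,-0.0027],"yaw": 0},{"dp": [0.024,0.105,-0.001],"yaw": 0},{"dp": [0.0261,0.1141,-0.0004],"yaw": 0},{"dp": [0.0275,0.12,0],"yaw": 0},{"dp": [0.0289,0.1262,0],"yaw": 0},{"dp": [0.0289,0.1262,0],"yaw": 0},{"dp": [0.0289,0.1262,0],"yaw": 0}]}}

```text
time_s: 18.87
tcp_pos: [0.5692, 0.1168, 0.201]
eef_rot: [-180.0, 0.0, 77.1]
contact_force: [-0.1, -0.4, -0.6]
gripper_width: 0.0296
gripper_force: 5.0
```

```bash
python3 - <<'E'
from h import *
print(get_state()['tcp_pos'])
a=cap('side','s6');b=cap('top','t6')
i=cv2.imread('pics/s6.png')[120:220,240:340]
cv2.imwrite('pics/c7.png',cv2.resize(i,None,fx=6,fy=6,interpolation=cv2.INTER_CUBIC))
E
```

```text
[0.56920755 0.11676236 0.20097499]
```

View pics/c7.png

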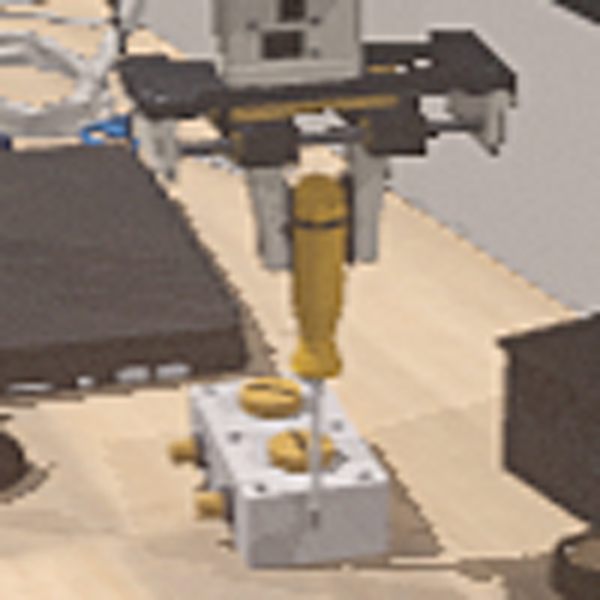

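Call:
{"fn": "apply_moves", "kwargs": {"targets": [{"dp": [0,0,0],"yaw": 0},{"dp": [0,0,0],"yaw": 0},{"dp": [0,0,0],"yaw": 0},{"dp": [-0.004,-0.02,0.01],"yaw": 0},{"dp": [-0.008,-0.035,0.04],"yaw": 0},{"dp": [-0.008,-0.035,0.06],"yaw": 0},{"dp": [-0.008,-0.035,0.06],"yaw": 0},{"dp": [-0.008,-0.035,0.06],"yaw": 0}], "squeeze": 20}}

```text
time_s: 19.63
tcp_pos: [0.5619, 0.0815, 0.2628]
eef_rot: [179.9, -0.1, 77.0]
contact_force: [0.1, 0.3, -1.4]
gripper_width: 0.029
gripper_force: 20.0
```

```bash
python3 - <<'E'
from h import *
a=cap('side','s7');S=dict(np.load('pics/s6.npz'))
def pr(c,X): p=c['R']@X+c['t'];return np.array([c['fx']*p[0]/p[2]+c['cx'],c['fy']*p[1]/p[2]+c['cy']])
g=np.array([.5692,.1168,.198])
for z in(.223,.198,.103,.02):print(z,pr(S,np.array([g[0],g[1],z])).round(1), (pr(S,np.array([g[0],g[1],z]))-[240,120])*6)
t=get_state()['tcp_pos'];print(t)
q,mu,w,x,y=driver(a,lo=.15);print(len(q),mu.round(4),w.round(3),x,y,'tilt',np.degrees(np.arctan2(w[:2],w[2])).round(1))
# radius-15.5/14 cylinder fit on handle points
q=q[q[:,2]>.19]
f=lambda p:np.linalg.norm(q[:,:2]-(p[:2]+np.outer(q[:,2]-.24,p[2:])),axis=1)-.0155
s=least_squares(f,[t[0],t[1],0,0],loss='soft_l1',f_scale=.002);print('cyl',s.x[:2].round(4),np.degrees(np.arctan(s.x[2:])).round(1),np.abs(s.fun).mean())
E
```

```text
0.223 [292.9 150.3] [317.38297472 181.71233605]
0.198 [293.  157.8] [317.70801545 226.70963762]
0.103 [293.1 185.2] [318.89785382 391.42596404]
0.02 [293.3 207.9] [319.88222312 527.69799726]
[0.56122998 0.0815246  0.26145007]
264 [0.5549 0.0708 0.2419] [-0.014 -0.028  1.   ] -0.06054707604314755 0.0937495633514969 tilt [-0.8 -1.6]
cyl [0.5593 0.0835] [-0.9 -2.2] 0.0026765355572997045
```

Call:
{"fn": "apply_moves", "kwargs": {"targets": [{"dp": [0,0,0.01],"yaw": 0},{"dp": [0.008,0.035,0.01],"yaw": 0},{"dp": [0.015,0.065,0.01],"yaw": 0},{"dp": [0.022,0.095,0.01],"yaw": 0},{"dp": [0.028,0.125,0.01],"yaw": 0},{"dp": [0.0333,0.1455,0.01],"yaw": 0},{"dp": [0.0333,0.1455,0.01],"yaw": 0},{"dp": [0.0333,0.1455,0.01],"yaw": 0},{"dp": [0.0333,0.1455,0.01],"yaw": 0}]}}

```text
time_s: 20.43
tcp_pos: [0.5943, 0.227, 0.2707]
eef_rot: [-179.9, 0.1, 77.1]
contact_force: [0.7, -0.9, -0.8]
gripper_width: 0.0292
gripper_force: 20.0
```

```bash
python3 - <<'E'
from h import *
a=cap('side','s8');t=get_state()['tcp_pos'];print(t)
def pr(c,X): p=c['R']@X+c['t'];return np.array([c['fx']*p[0]/p[2]+c['cx'],c['fy']*p[1]/p[2]+c['cy']])
u0,v0,k=250,110,7
for n,X in(('slot',[.5947,.2267,.055]),('tip',[t[0],t[1],t[2]-.181]),('grasp',[t[0],t[1],t[2]-.003]),('hend',[t[0],t[1],t[2]+.022])):
    p=pr(a,np.array(X));print(n,p.round(1),((p-[u0,v0]+.5)*k).round(0))
im=cv2.imread('pics/s8.png')
cv2.imwrite('pics/c8.png',cv2.resize(im[v0:v0+85,u0:u0+80],None,fx=k,fy=k,interpolation=cv2.INTER_CUBIC))
E
```

```text
[0.5943513  0.22659746 0.271027  ]
slot [285.2 184.6] [250. 526.]
tip [285.  175.4] [248. 461.]
grasp [284.2 125.5] [243. 112.]
hend [284.1 118.1] [242.  60.]
```

View pics/c8.png

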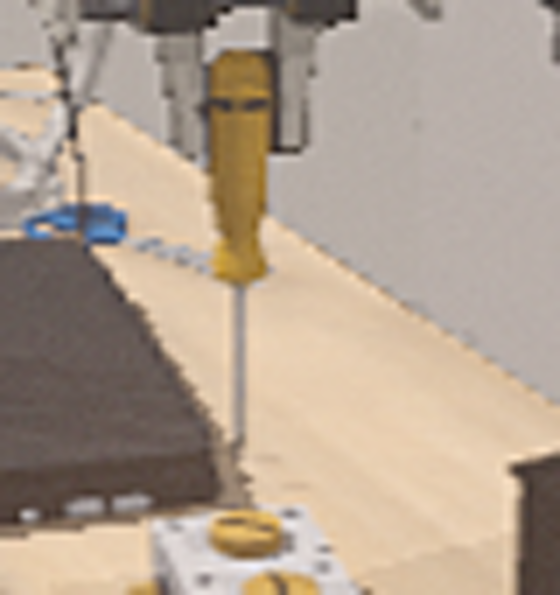

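```bash
python3 - <<'E'
from h import *
a=dict(np.load('pics/s8.npz'));t=np.array([.5943,.2268,.271])
v,u=np.mgrid[:400,:640];d=a['range_z'];P=(np.stack([(u-a['cx'])/a['fx']*d,(v-a['cy'])/a['fy']*d,d],-1)-a['t'])@a['R']
m=(d>0)&(np.hypot(P[...,0]-t[0],P[...,1]-t[1])<.04)&(P[...,2]>.062)&(P[...,2]<.31)
for y in range(112,182):
    k=np.where(m[y])[0]
    if len(k) and (y>146 or y%5==0): print(y,k.min(),k.max(),len(k),P[y,k].mean(0).round(4))
# shank column by intensity centroid
g=a['image'].astype(float).sum(2)
for y in range(150,180,3): print(y,a['image'][y,280:290].sum(1)//3)
E
```

```text
115 274 294 12 [0.5935 0.2194 0.3053]
120 273 294 22 [0.588  0.2179 0.2899]
125 274 293 20 [0.5873 0.2171 0.2735]
130 274 293 20 [0.5879 0.2191 0.2559]
135 279 287 9 [0.5853 0.2182 0.2396]
140 280 287 8 [0.5864 0.2174 0.2224]
145 281 286 6 [0.5873 0.2198 0.2041]
147 280 287 8 [0.5872 0.22   0.197 ]
148 280 287 8 [0.5863 0.2182 0.1942]
149 280 287 8 [0.5871 0.22   0.19  ]
150 283 284 2 [0.584  0.2137 0.1891]
151 283 284 2 [0.5898 0.2258 0.1805]
152 283 284 2 [0.59   0.2263 0.1767]
153 283 284 2 [0.5888 0.2239 0.1742]
154 283 284 2 [0.5901 0.2267 0.1694]
155 283 284 2 [0.5901 0.227  0.1657]
156 283 284 2 [0.589  0.2249 0.163 ]
157 283 284 2 [0.5863 0.2193 0.1619]
158 283 284 2 [0.5884 0.2237 0.1563]
159 283 284 2 [0.5892 0.2255 0.1519]
160 283 284 2 [0.5902 0.2277 0.1473]
161 283 284 2 [0.588  0.2234 0.1456]
162 283 284 2 [0.5873 0.2221 0.1426]
163 283 284 2 [0.5903 0.2283 0.1361]
164 283 284 2 [0.5891 0.2261 0.1335]
165 283 284 2 [0.5893 0.2266 0.1296]
166 283 284 2 [0.5905 0.2292 0.1247]
167 283 284 2 [0.5888 0.2258 0.1227]
168 283 284 2 [0.5869 0.2221 0.1207]
169 283 284 2 [0.5884 0.2253 0.1155]
170 283 284 2 [0.5885 0.2255 0.1117]
171 283 284 2 [0.588  0.2247 0.1084]
172 283 284 2 [0.5872 0.2232 0.1054]
173 283 283 1 [0.5846 0.222  0.1027]
174 283 283 1 [0.5868 0.2265 0.0968]
175 283 283 1 [0.5842 0.2214 0.0956]
150 [194 180 151 110 114 133 177 193 190 188]
153 [200 201 206 164 149 194 202 198 196 197]
156 [204 204 208 169 151 196 207 204 203 203]
159 [203 204 209 175 150 199 211 208 207 208]
162 [196 198 203 170 151 197 207 205 204 205]
165 [198 200 205 168 147 193 203 204 206 206]
168 [182 199 201 165 148 192 201 201 196 197]
171 [123 135 188 172 147 191 202 199 202 201]
174 [ 98 122 124 114 161 195 199 197 200 202]
177 [ 66 123 137 135 137 192 206 203 200 200]
```

```bash
python3 - <<'E'
from h import *
a=dict(np.load('pics/s8.npz'))
v,u=np.mgrid[:400,:640];d=a['range_z'];P=(np.stack([(u-a['cx'])/a['fx']*d,(v-a['cy'])/a['fy']*d,d],-1)-a['t'])@a['R']
hsv=cv2.cvtColor(a['image'],cv2.COLOR_RGB2HSV).astype(int)
m=(abs(u-284.6)<9)&(abs(v-185)<7)&(abs(hsv[...,0]-21)<8)&(hsv[...,1]>110)
print(m.sum(),u[m].min(),u[m].max(),v[m].min(),v[m].max(),u[m].mean(),v[m].mean())
print('flange pts mean',P[m].mean(0),'top pts',P[m&(P[...,2]>.051)].mean(0),(m&(P[...,2]>.051)).sum())
for y in range(181,190): print(y,u[y][m[y]].min() if m[y].any() else 0,u[y][m[y]].max() if m[y].any() else 0)
print('tip@z.093 ray', atz(a,283.5,175.3,.0935),'slot ray',atz(a,u[m].mean(),184.6,.055))
E
```

```text
51 280 289 183 189 284.80392156862746 185.84313725490196
flange pts mean [0.5773242  0.19440286 0.06721764] top pts [0.57539234 0.19063251 0.07023987] 44
181 0 0
182 0 0
183 283 287
184 281 289
185 280 289
186 280 289
187 281 289
188 281 288
189 284 285
tip@z.093 ray [0.58664364 0.22251982 0.0935    ] slot ray [0.59332312 0.22717095 0.055     ]
```

Call:
{"fn": "apply_moves", "kwargs": {"targets": [{"dp": [0.002,-0.001,0],"yaw": 0},{"dp": [0.002,-0.001,0],"yaw": 0},{"dp": [0.002,-0.001,0],"yaw": 0},{"dp": [0.002,-0.001,0],"yaw": 0},{"dp": [0.002,-0.001,0],"yaw": 0},{"dp": [0.002,-0.001,0],"yaw": 0},{"dp": [0.002,-0.001,0],"yaw": 0},{"dp": [0.002,-0.001,0],"yaw": 0}]}}

```text
time_s: 21.15
tcp_pos: [0.5966, 0.2261, 0.2714]
eef_rot: [180.0, -0.0, 77.1]
contact_force: [0.1, 0.8, -0.6]
gripper_width: 0.0291
gripper_force: 20.0
```

```bash
python3 - <<'E'
from h import *
s=get_state();print(s['tcp_pos'],s['gripper_force'],abs(s['qd']).max())
print(r.close_job())
E
```

```text
[0.59663252 0.22610884 0.271397  ] 19.99915582637186 0.12258562730338833
the job is handed in; nothing more can be done
None
```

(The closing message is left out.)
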